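# Sweep the dark pellets into the counting tray's trough and shut its cover

## Task

Five pressed sample pellets lie on the blue counting tray: with the fingertips, sweep the two dark ones across the deck into the side trough while the three pale ones stay on the deck, then swing the trough's cover fully shut over them, so that the pale ones can be poured back. Do not pick any pellet up, and leave the beaker and the dropper bottle beside the tray undisturbed.

Things in the scene. Friction and masses are not known exactly. Their poses are not given: they have to be found in the camera images.
- tray: blue counting tray, 236 x 229 mm, does not slide. Origin at bench level under the middle of its flat deck; z up, +y points square to the trough. Deck top at z = 24 mm, from y = -80 to +80 mm and x = -112 to +112 mm. 6 mm rims on its -y, -x and +x sides, tops at z = 34 mm (10 mm above the deck), with a 40 mm pouring lip in the -x rim by the -y corner; no rim towards the trough
- trough (a point): middle of the trough's floor, at x = 0, y = +107, z = +6 mm in the tray's frame (axes as the tray's). The trough runs along the deck's whole +y side, from the deck's edge at y = +80 mm, a plain 18 mm drop, to its outer wall at y = +134 mm; wall tops at z = 34 mm. A pellet lies flat in it
- cover (a joint): angle of the trough's aluminium cover, rad: 0 = shut, lying level over the trough; grows as it swings up and outward, pi/2 = upright, about 1.75 to 2.05 at the start (leaning back away from the deck), stop at 2.15. Stiff hinge: the cover stays wherever it is left and never falls shut by itself; pushing its free edge takes about 1 N
- cover_hinge (a point): middle of the cover's hinge axis, on the trough's outer wall, at x = 0, y = +140.5 mm, z = +36.5 mm in the tray's frame; the axis runs along the tray's x. Axes as the tray's
- cover_edge (a point): middle of the cover's free edge, 59.5 mm from the hinge axis; moves with the cover. The cover is a plate 234 mm long, 3 mm thick (hinge axis in its mid-plane), with a 9 mm lip on the free edge that hangs down just past the deck's edge when shut; its top is then 38 mm above the bench
- beaker: small clear beaker, 54 mm diameter, 70 mm high, loose, standing to the right of the tray; leave alone. Origin: centre of its underside
- bottle: brown dropper bottle with black cap, 38 mm diameter, 82 mm high, loose, standing to the right of the tray; leave alone. Origin: centre of its underside
- dark_1: dark (blackish-brown faced) pressed powder pellet in a shallow aluminium cup, 32 mm diameter, 8 mm thick, about 16 g, lying flat on the tray's deck; it slides easily when pushed from the side. Origin: centre of its underside, z up. One of the two to be swept into the trough
- dark_2: dark (blackish-brown faced) pressed powder pellet in a shallow aluminium cup, 32 mm diameter, 8 mm thick, about 16 g, lying flat on the tray's deck; it slides easily when pushed from the side. Origin: centre of its underside, z up. One of the two to be swept into the trough
- pale_1: pale (off-white faced) pressed powder pellet in a shallow aluminium cup, 32 mm diameter, 8 mm thick, about 16 g, lying flat on the tray's deck; it slides easily when pushed from the side. Origin: centre of its underside, z up. One of the three that stay on the deck. All five lie side by side along the tray's x, about 44 mm apart, in any order, each at its own distance from the trough
- pale_2: pale (off-white faced) pressed powder pellet in a shallow aluminium cup, 32 mm diameter, 8 mm thick, about 16 g, lying flat on the tray's deck; it slides easily when pushed from the side. Origin: centre of its underside, z up. One of the three that stay on the deck. All five lie side by side along the tray's x, about 44 mm apart, in any order, each at its own distance from the trough
- pale_3: pale (off-white faced) pressed powder pellet in a shallow aluminium cup, 32 mm diameter, 8 mm thick, about 16 g, lying flat on the tray's deck; it slides easily when pushed from the side. Origin: centre of its underside, z up. One of the three that stay on the deck. All five lie side by side along the tray's x, about 44 mm apart, in any order, each at its own distance from the trough

How it is judged:
By the outcome, as a careful person would: the job done as asked, in the order asked, and still so for the second after the job is handed in, with the robot touching nothing.
It also fails if it takes over 51 s, if anything falls off the work surface, if the arm or the gripper's body presses on something with over 40 N, if the wrist force passes 120 N, or if a joint passes its speed limit or range.

## Robot

A 7-joint arm with a two-finger parallel gripper is mounted at the origin on a cart in front of the work surface, level with it; the furniture and walls round the work are solid. World frame = base frame: x ahead of the robot, y to its left, z up, the work surface at z = 0. Lengths are in mm, angles in rad, forces in N, time in s.
With the tool pointing down it reaches from about 400 to 850 mm from the base axis. Payload 4.4 kg.
Tool frame: the origin (TCP) lies at the very end of the fingers, on their centre line; the grasp point (between the pads) lies 19 mm behind it; z points along the fingers, y is the line along which they close (so a half turn about z gives the same grasp; the last joint's range is limited). The gripper opens to 94 mm and grips with 3 to 60 N. Pads are 16 mm wide; open, the fingers measure 119 mm over their backs; the gripper's body (75 mm by 177 mm) begins 78 mm behind the grasp point.
Start: joints at [1.058, 0.628, 0.038, 1.517, -0.027, 0.996, -0.02], TCP at [280.882, -586.194, 205.478] pointing down, gripper open.
Joint ranges: [-3.06, 3.06], [-0.37, 2.12], [-1.25, 1.32], [0.18, 2.47], [-1.1, 4.24], [0.23, 1.98], [-2.94, 2.94]. Speed limits (rad/s): [2.57, 2.57, 3.14, 3.14, 3.14, 3.14, 3.14].

## Interface

Orientations are given as a unit quaternion [w, x, y, z].
In Python, from station import * gives the robot as it stands.
- The arm moves only by the tool step_arm, never from a script. Its arguments are lists of equal length, an entry for each row: "gripper": the finger opening in cm, from 0 to 9.4; "delta_pos": the shift along the world's x, y, z in a scale on which 1.0 is 100 cm, a list of three; "roll": the turn about the world's z in fractions of the full range, 1 being 180 degrees. A call has 1 to 20 rows; each row is the pose to reach, as a shift and turn from the pose commanded when the call began; what a row does not reach only later rows make up. A row lasts 1/8 s, in which the tool goes at most 62.5 mm and 10.7 degrees, less where a joint would pass 70% of its speed; a pose out of reach is approached as far as the arm can. No shift or turn number may pass 1 either way. A call with a gripper value outside its range is refused whole. The fingers move at their own pace and stop on an object; the grip force is fixed at half the most. Time passes only in rows, so rows that repeat a pose let the fingers close. It gives the time, the measured TCP pose, the force, the opening and the grip force at its end, in the units of the state.
- get_state(): the state, without advancing time (a new reading comes with each control period).
- snapshot(name): name is "scene" or "top" or "wrist"; returns the picture (400x640x3 uint8, blue, green, red); there is no depth.
- get_calibration(name): a dict with "K" (3x3 intrinsics, pixels), "D" ([k1, k2, p1, p2, k3] as OpenCV has them; the pictures are not rectified), "rvec" (rotation vector, rad) and "tvec" (3), from world to camera coordinates, as OpenCV has them. Camera axes: x right, y down, z forward; pixel columns grow to the right and rows downward; lengths in mm; the calibration is good to about 2 mm. A picture is of the moment at which its call begins: read the wrist's pose just before it. get_calibration takes no time and is no camera call; for the wrist camera it gives the pose at the moment of the call.
- sign_off(): hands the job in; it is judged then, once.
The state is a dict: "time": time; "qpos": joint angles; "dq": joint speeds; "tau": joint torques, N m; "tcp_pos": TCP position; "tool_rot": TCP orientation; "contact_force": force on the tool from outside, world axes, zero at the start; "moment": the same for the moment, N m; "finger_gap": opening from 0.0 (shut) to 1.0 (fully open); "gripper_force": force on a finger pad.
Only numpy, scipy, OpenCV 4.12 (cv2) and the standard library are available. Lean on these libraries where they do the work, as an engineer would, in place of code of your own. Each camera call takes 0.05 s, during which the arm holds its last target. There are 200 camera calls.

## Working session

There is one attempt and no reset: what is moved stays moved. The work goes in short steps, Python scripts to look and compute and a tool call to move; the robot and the scene stay as the last step left them, time stands still between calls to the robot, and variables do not carry over. Pictures are saved under pics/ and viewed, at most 10 in all, crops included, and the job is handed in when it is done.

Besides the shell and the picture viewer there is one more tool, called after "Request:" in YAML: its name, and indented under it one key for each argument. step_arm: Moves the arm, as the interface text tells. Its arguments: {"type":"object","properties":{"gripper":{"type":"array","items":{"type":"number"}},"delta_pos":{"type":"array","items":{"type":"array","items":{"type":"number"}}},"roll":{"type":"array","items":{"type":"number"}}},"required":["gripper","delta_pos","roll"]}

```bash
mkdir -p pics; ls
python3 - <<'E'
from station import *
import cv2
print(get_state())
for n in("scene","top"):
    cv2.imwrite(f"pics/{n}0.png",snapshot(n)); print(n,get_calibration(n))
E
```

```text
pics
{'time': 0.0, 'qpos': array([ 1.0582143 ,  0.62930778,  0.03845613,  1.51836174, -0.02702866,
        0.99627027, -0.020023  ]), 'dq': array([-1.72503559e-03,  2.75448480e-04, -5.79006978e-04, -7.83201060e-04,
        1.65158363e-03, -7.29340778e-05,  6.14406676e-04]), 'tau': array([-7.25127325e-05, -5.49713409e+01,  1.14336960e+00, -1.86625582e+01,
       -5.22412104e-02,  2.37218232e-02,  1.63640957e-04]), 'tcp_pos': array([ 280.58616506, -585.59371178,  204.58121863]), 'tool_rot': array([-8.91093414e-04,  9.75156942e-01,  2.21513211e-01, -2.05594466e-04]), 'contact_force': array([-0.17922014, -0.16543871,  0.68211454]), 'moment': array([-0.03900825,  0.03198622,  0.02063663]), 'gripper_force': 0.0, 'finger_gap': 1.0029076290206844}
scene {'K': array([[490.61145385,   0.        , 319.84446369],
       [  0.        , 490.61145385, 198.09384712],
       [  0.        ,   0.        ,   1.        ]]), 'D': array([-0.02563252,  0.        ,  0.        ,  0.        ,  0.        ]), 'rvec': array([ 0.99334867, -2.42382288,  1.10660954]), 'tvec': array([410.27675657, 313.25478691, 831.02244855])}
top {'K': array([[495.92276934,   0.        , 324.09696978],
       [  0.        , 495.92276934, 198.96204605],
       [  0.        ,   0.        ,   1.        ]]), 'D': array([0.03716669, 0.        , 0.        , 0.        , 0.        ]), 'rvec': array([ 2.12667858, -2.09703781,  0.19352139]), 'tvec': array([-25.13894252, 551.99302662, 935.50073232])}
```

View pics/scene0.png

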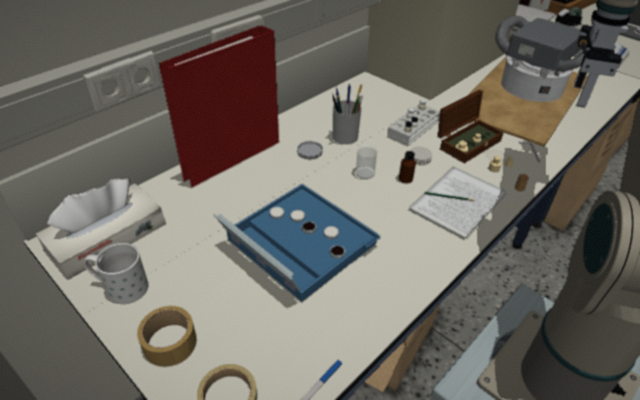

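View pics/top0.png

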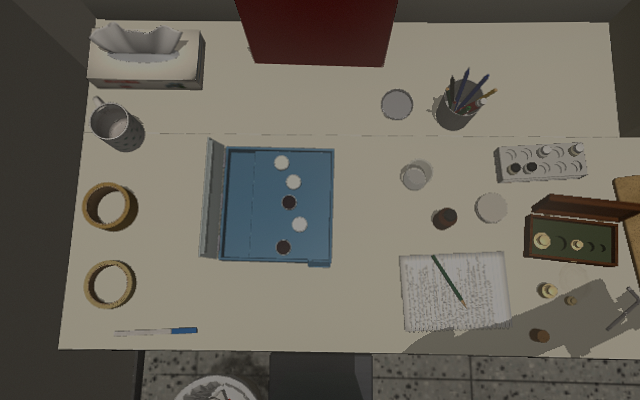

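Scene view: the tray is at about (305,240), with its cover on the left. Top view: trough on the left (world +y), dark pellets at about (289,202) and (283,247), pale ones at (281,162), (293,182) and (299,224). The beaker is at (415,176) and the bottle at (445,217).

```bash
cat > h.py <<'E'
import cv2, numpy as np
from station import *
def ray(n,uv,c=None):
    c=c or get_calibration(n); R=cv2.Rodrigues(c["rvec"])[0]
    p=cv2.undistortPoints(np.array(uv,float).reshape(-1,1,2),c["K"],c["D"])[:,0]
    d=np.c_[p,np.ones(len(p))]@R; return -R.T@c["tvec"],d
def onz(n,uv,z,c=None):
    o,d=ray(n,uv,c); return o+d*((z-o[2])/d[:,2])[:,None]
def proj(n,P,c=None):
    c=c or get_calibration(n)
    return cv2.projectPoints(np.array(P,float).reshape(-1,1,3),c["rvec"],c["tvec"],c["K"],c["D"])[0][:,0]
def tri(a,b):
    (o1,d1),(o2,d2)=a,b; out=[]
    for u,v in zip(d1,d2):
        s=np.linalg.lstsq(np.c_[u,-v],o2-o1,rcond=None)[0]
        p,q=o1+s[0]*u,o2+s[1]*v; out.append(np.r_[(p+q)/2,np.linalg.norm(p-q)])
    return np.array(out)
E
python3 - <<'E'
from h import *
def blobs(im,box):
    x0,y0,x1,y1=box; c=im[y0:y1,x0:x1]; h=cv2.cvtColor(c,cv2.COLOR_BGR2HSV)
    m=((h[...,1]<90)|(h[...,0]<85)|(h[...,0]>130)).astype(np.uint8)   # not blue
    n,l,s,ce=cv2.connectedComponentsWithStats(m)
    return [(s[i,4],*np.round(ce[i]+[x0,y0],1)) for i in range(1,n) if s[i,4]>40]
t=cv2.imread("pics/top0.png"); s=cv2.imread("pics/scene0.png")
print(blobs(t,(258,154,327,258))); print(blobs(s,(262,200,352,262)))
a=cv2.resize(t[130:280,190:345],None,fx=5,fy=4,interpolation=2)
a=cv2.resize(t[130:280,190:345],None,fx=4,fy=4,interpolation=2); cv2.imwrite("pics/tcrop.png",a)
b=cv2.resize(s[175:300,210:385],None,fx=4.5,fy=4.5,interpolation=2); cv2.imwrite("pics/scrop.png",b)
E
```

```text
[(np.int32(3087), np.float64(305.0), np.float64(213.4)), (np.int32(222), np.float64(293.0), np.float64(181.5)), (np.int32(229), np.float64(288.5), np.float64(201.9))]
[(np.int32(69), np.float64(266.5), np.float64(202.6)), (np.int32(233), np.float64(342.7), np.float64(205.4)), (np.int32(166), np.float64(276.4), np.float64(211.9)), (np.int32(163), np.float64(297.3), np.float64(215.2)), (np.int32(156), np.float64(308.5), np.float64(227.1)), (np.int32(177), np.float64(330.7), np.float64(231.7)), (np.int32(183), np.float64(337.2), np.float64(251.4)), (np.int32(140), np.float64(267.7), np.float64(256.4))]
```

View pics/tcrop.png

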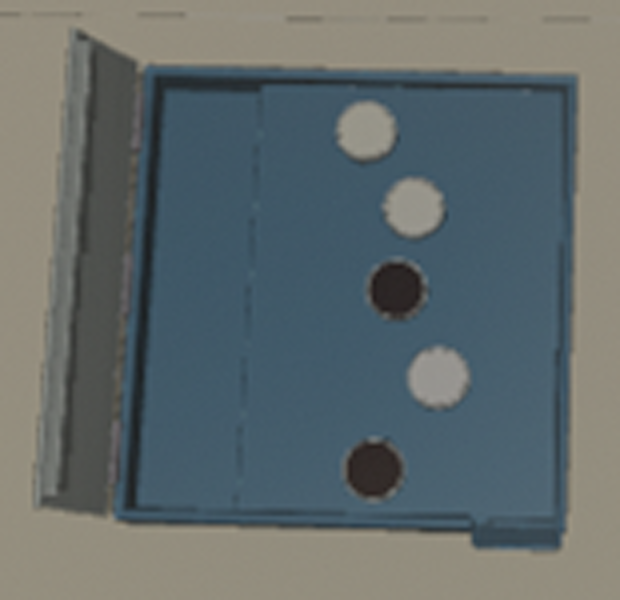

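View pics/scrop.png

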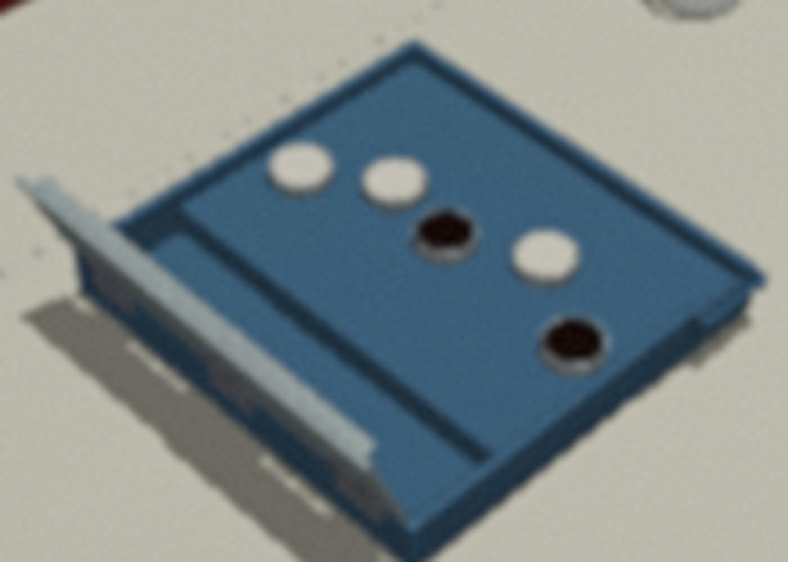

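Crop positions. Top crop (x4): tray corners at (147,68), (578,76), (565,528) and (115,520), deck edge from (262,88) to (236,507). Scene crop (x4.5): rim corners at (415,42), (765,277) and (412,525), pale pellets at (301,165), (395,180) and (546,254), dark at (445,231) and (573,340).

```bash
cat >> h.py <<'E'
def fit():
    from scipy.optimize import least_squares
    T=lambda p:(np.array(p,float)+.5)/4-.5+[190,130]; S=lambda p:(np.array(p,float)+.5)/4.5-.5+[210,175]
    L=np.array([[118,143,34],[118,-86,34],[-118,-86,34],[-118,143,34],[112,80,24],[-112,80,24]],float)
    tp=T([[147,68],[578,76],[565,528],[115,520],[262,88],[236,507]])
    Ls=np.array([[118,-86,34],[-118,-86,34],[-118,143,34]],float); sp=S([[415,42],[765,277],[412,525]])
    pt=T([[366,130],[413,207],[397,289],[439,377],[374,469]]); ps=S([[301,163],[395,178],[445,231],[546,252],[573,340]])
    return L,tp,Ls,sp,pt,ps
def W(q,P):
    c,s=np.cos(q[2]),np.sin(q[2]); P=np.atleast_2d(P).astype(float)
    return np.c_[q[0]+c*P[:,0]-s*P[:,1],q[1]+s*P[:,0]+c*P[:,1],P[:,2]]
E
python3 - <<'E'
from h import *
from scipy.optimize import least_squares
L,tp,Ls,sp,pt,ps=fit()
ct,cs=get_calibration("top"),get_calibration("scene")
print(np.round(onz("top",tp,34),1))
rt=lambda q:(proj("top",W(q,L),ct)-tp).ravel(); rs=lambda q:(proj("scene",W(q,Ls),cs)-sp).ravel()
for f in (rt,rs,lambda q:np.r_[rt(q),rs(q)]):
    q=least_squares(f,[550,0,0]).x; print("tray",q.round(4),"res",f(q).round(1))
P=tri(ray("top",pt),ray("scene",ps)); print("pellets",P.round(1)); print(tri(ray("top",tp[1:3]),ray("scene",sp[:2])).round(1))
c,s=np.cos(q[2]),np.sin(q[2]); R=np.array([[c,-s],[s,c]])
PT=onz("top",pt,32)[:,:2];print("tray frame tri\n",((P[:,:2]-q[:2])@R).round(1),"\ntop32\n",PT.round(1),((PT-q[:2])@R).round(1))
for n,pts,z in(("beaker",[[415,178]],0),("bottle",[[443,220]],0)): print(n,onz("top",pts,40))
# cover edge in top: line crop (72,32)-(38,505)
e=(np.array([[72,32],[38,505]])+.5)/4-.5+[190,130]
for z in(85,92,97): print(z,((onz("top",e,z)[:,:2]-q[:2])@R).round(1))
E
```

```text
[[664.9 188.1  34. ]
 [663.2 -36.3  34. ]
 [429.6 -32.5  34. ]
 [430.6 191.4  34. ]
 [654.8 127.8  34. ]
 [437.8 131.5  34. ]]
tray [ 5.470461e+02  4.992990e+01 -1.210000e-02] res [-1.6 -0.9  0.6 -0.3  1.1  0.8 -1.5 -0.1  0.5 -1.   0.9  1.3]
tray [ 5.439868e+02  5.522820e+01 -1.850000e-02] res [ 1.2 -1.3 -0.4 -2.5 -0.6  2.8]
tray [ 5.464154e+02  5.112230e+01 -1.650000e-02] res [-1.9 -0.9  0.2  0.1  0.2  1.3 -2.3 -0.1  0.1 -0.9  0.1  1.4  1.6 -2.5
 -0.1 -4.1  0.2  0.8]
pellets [[635.1  74.1  28.7   1.6]
 [594.2  48.5  28.7   1.6]
 [551.6  55.7  26.7   1.9]
 [506.1  32.9  28.5   1.9]
 [459.1  64.6  27.1   2. ]]
[[666.9 -36.   24.1   1.4]
 [428.6 -33.6  20.5   4.6]]
tray frame tri
 [[ 88.3  24.4]
 [ 47.9  -1.9]
 [  5.1   4.7]
 [-40.  -18.9]
 [-87.5  12. ]] 
top32
 [[633.5  73.2]
 [592.8  47.8]
 [549.7  54.7]
 [504.7  32.2]
 [457.8  63.6]] [[ 86.7  23.6]
 [ 46.4  -2.6]
 [  3.3   3.7]
 [-41.4 -19.6]
 [-88.8  11. ]]
beaker [[ 600.98933403 -201.48931062   40.        ]]
bottle [[ 515.3196148  -255.37802941   40.        ]]
85 [[ 118.1  165.7]
 [-115.6  163.7]]
92 [[ 115.8  163.9]
 [-116.2  161.8]]
97 [[ 114.2  162.5]
 [-116.5  160.5]]
```

Careful with the scale: shifts go in shares of 100 cm and turns go in shares of 180 degrees. That gives: 60.9 cm / 100 = 0.609, 26.9 cm / 100 = 0.269, 63.5 degrees / 180 = 0.3528.

Request:
step_arm:
  gripper: [1.2, 1.2, 1.2, 1.2, 1.2, 1.2, 1.2, 1.2, 1.2, 1.2, 1.2, 1.2, 1.2, 1.2, 1.2, 1.2, 1.2, 1.2]
  delta_pos:
    - [0.269, 0.609, 0]
    - [0.269, 0.609, 0]
    - [0.269, 0.609, 0]
    - [0.269, 0.609, 0]
    - [0.269, 0.609, 0]
    - [0.269, 0.609, 0]
    - [0.269, 0.609, 0]
    - [0.269, 0.609, 0]
    - [0.269, 0.609, 0]
    - [0.269, 0.609, 0]
    - [0.269, 0.609, 0]
    - [0.269, 0.609, 0]
    - [0.269, 0.609, 0]
    - [0.269, 0.609, 0]
    - [0.269, 0.609, 0]
    - [0.269, 0.609, 0]
    - [0.269, 0.609, 0]
    - [0.269, 0.609, 0]
  roll: [0.3528, 0.3528, 0.3528, 0.3528, 0.3528, 0.3528, 0.3528, 0.3528, 0.3528, 0.3528, 0.3528, 0.3528, 0.3528, 0.3528, 0.3528, 0.3528, 0.3528, 0.3528]

```text
time: 2.35
tcp_pos: [549.9, 22.8, 205.5]
tool_rot: [0.0, 0.713, 0.701, 0.0]
contact_force: [0.1, -0.3, 0.3]
finger_gap: 0.127
gripper_force: 0.0
```

Run:
```python
from h import *
import pickle
s=get_state(); print(s["time"],s["tcp_pos"],s["tool_rot"],s["contact_force"],s["finger_gap"])
c=get_calibration("wrist"); im=snapshot("wrist"); cv2.imwrite("pics/w1.png",im); pickle.dump(c,open("w1.pkl","wb"))
```

```text
2.35 [549.88282592  22.76846037 205.5171503 ] [5.71152509e-06 7.12669829e-01 7.01499617e-01 4.23531719e-05] [ 0.06154894 -0.25367854  0.26857259] 0.1272587014689932
```

View pics/w1.png

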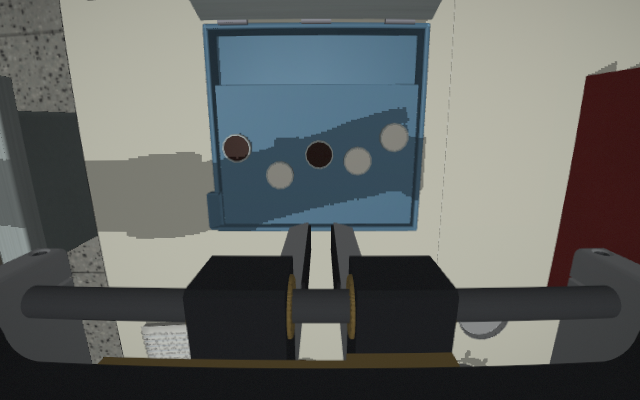

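The wrist view shows the whole tray. Pellets, left to right: dark (236,147), pale (280,175), dark (319,154), pale (358,160), pale (394,137). Rim corners are at (204,26), (430,24) and (417,231); the deck edge is at row 85.

Run:
```python
from h import *
import pickle
c=pickle.load(open("w1.pkl","rb")); L,tp,Ls,sp,pt,ps=fit()
pw=[[394,137],[358,160.5],[319,154],[280,175],[236.5,147]]
A=onz("wrist",pw,32,c);print(A.round(1)); print(tri(ray("top",pt),ray("wrist",pw,c)).round(1)); print(tri(ray("scene",ps),ray("wrist",pw,c)).round(1))
print("rim34",onz("wrist",[[204,26],[430,24],[417,231]],34,c).round(1)); print("deck24",onz("wrist",[[216,85],[419,84.5]],24,c).round(1))
print("rim inner at row147, 24",onz("wrist",[[213.5,150],[415,150]],24,c).round(1))
```

```text
[[630.7  73.1  32. ]
 [591.2  47.7  32. ]
 [547.7  55.6  32. ]
 [503.1  32.7  32. ]
 [456.1  65.   32. ]]
[[630.7  73.   37.4   2.5]
 [591.4  47.8  35.6   1.3]
 [548.4  55.2  35.3   2.1]
 [503.9  32.6  34.5   1.4]
 [457.1  64.3  34.3   2. ]]
[[632.6  74.4  30.6   4.1]
 [592.5  48.7  30.5   3.4]
 [548.9  56.9  30.1   3.9]
 [504.1  34.1  31.7   3.4]
 [456.9  66.3  31.1   3.4]]
rim34 [[431.6 189.7  34. ]
 [664.  187.7  34. ]
 [661.7 -36.2  34. ]]
deck24 [[436.3 132.2  24. ]
 [658.2 129.1  24. ]]
rim inner at row147, 24 [[427.3  61.6  24. ]
 [657.2  57.8  24. ]]
```

Converted, -17.8 cm / 100 = -0.178, -0.15 cm / 100 = -0.0015.

Request:
step_arm:
  gripper: [1.2, 1.2, 1.2, 1.2, 1.2, 1.2, 1.2, 1.2, 1.2, 1.2, 1.2, 1.2, 1.2, 1.2, 1.2, 1.2, 1.2, 1.2, 1.2, 1.2]
  delta_pos:
    - [-0.0015, 0, -0.06]
    - [-0.0015, 0, -0.12]
    - [-0.0015, 0, -0.16]
    - [-0.0015, 0, -0.178]
    - [-0.0015, 0, -0.178]
    - [-0.0015, 0.005, -0.178]
    - [-0.0015, 0.01, -0.178]
    - [-0.0013, 0.016, -0.178]
    - [-0.0012, 0.024, -0.178]
    - [-0.0011, 0.032, -0.178]
    - [-0.001, 0.04, -0.178]
    - [-0.0009, 0.048, -0.178]
    - [-0.0008, 0.056, -0.178]
    - [-0.0006, 0.064, -0.178]
    - [-0.0005, 0.072, -0.178]
    - [-0.0004, 0.08, -0.178]
    - [-0.0003, 0.088, -0.178]
    - [-0.0002, 0.096, -0.178]
    - [-0.0001, 0.103, -0.178]
    - [0, 0.109, -0.178]
  roll: [0, 0, 0, 0, 0, 0, 0, 0, 0, 0, 0, 0, 0, 0, 0, 0, 0, 0, 0, 0]

```text
time: 4.9
tcp_pos: [549.9, 132.3, 27.5]
tool_rot: [-0.0, 0.713, 0.702, 0.0]
contact_force: [0.1, -0.0, 0.3]
finger_gap: 0.128
gripper_force: 0.1
```

Converted, 12 cm / 100 = 0.12, -9.9 cm / 100 = -0.099.

Request:
step_arm:
  gripper: [1.2, 1.2, 1.2, 1.2, 1.2, 1.2]
  delta_pos:
    - [0, 0, 0.06]
    - [-0.03, -0.03, 0.12]
    - [-0.07, -0.07, 0.12]
    - [-0.092, -0.099, 0.12]
    - [-0.092, -0.099, 0.12]
    - [-0.092, -0.099, 0.12]
  roll: [0, 0, 0, 0, 0, 0]

```text
time: 5.65
tcp_pos: [458.9, 33.5, 147.7]
tool_rot: [0.0, 0.713, 0.702, 0.001]
contact_force: [-0.9, -0.2, -0.8]
finger_gap: 0.128
gripper_force: 0.0
```

Run:
```python
from h import *
import pickle
s=get_state(); print(s["time"],s["tcp_pos"])
c=get_calibration("wrist"); im=snapshot("wrist"); cv2.imwrite("pics/w2.png",im); pickle.dump(c,open("w2.pkl","wb"))
```

```text
5.65 [458.85572427  33.52875189 147.72175056]
```

View pics/w2.png

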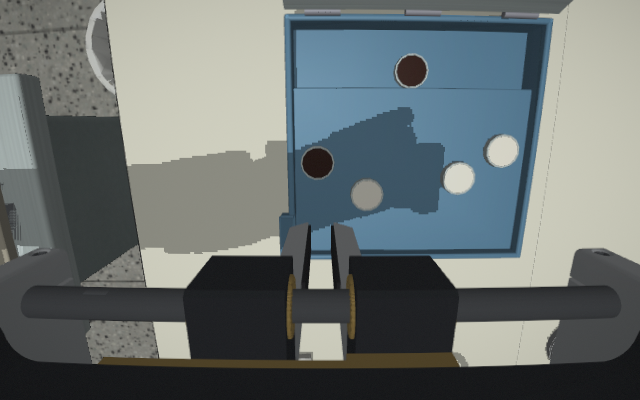

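The first dark pellet is past the deck edge, at (411,70); the edge is at row 89. The second dark one is at (317,163), with the fingers lined up below it. I'll check both numerically.

Run:
```python
from h import *
import pickle
c=pickle.load(open("w2.pkl","rb"))
for z in(14,32): print(z,onz("wrist",[[411,70],[395,70],[427,70],[411,54],[411,86.5]],z,c).round(1).tolist())
print(onz("wrist",[[317.5,163],[367,194.5]],32,c).round(1)); print("edge",onz("wrist",[[295,88],[528,90]],24,c).round(1), "cam",ray("wrist",[[0,0]],c)[0])
print("rim inner",onz("wrist",[[293.5,163]],34,c).round(1))
```

```text
14 [[544.9, 148.0, 14.0], [529.8, 148.1, 14.0], [560.1, 147.9, 14.0], [544.3, 162.2, 14.0], [545.5, 133.1, 14.0]]
32 [[539.9, 145.3, 32.0], [525.7, 145.4, 32.0], [554.2, 145.2, 32.0], [539.4, 158.7, 32.0], [540.5, 131.3, 32.0]]
[[455.6  63.8  32. ]
 [502.6  32.7  32. ]]
edge [[436.2 132.1  24. ]
 [653.7 128.9  24. ]] cam [458.64014994 101.11830642 326.85609198]
rim inner [[433.3  64.4  34. ]]
```

Converted, -12 cm / 100 = -0.12, -0.05 cm / 100 = -0.0005.

Request:
step_arm:
  gripper: [1.2, 1.2, 1.2, 1.2, 1.2, 1.2, 1.2, 1.2, 1.2, 1.2, 1.2, 1.2, 1.2, 1.2, 1.2, 1.2, 1.2, 1.2, 1.2]
  delta_pos:
    - [-0.001, -0.001, -0.05]
    - [-0.001, -0.001, -0.09]
    - [-0.001, -0.001, -0.12]
    - [-0.001, -0.001, -0.12]
    - [-0.001, 0.005, -0.12]
    - [-0.001, 0.01, -0.12]
    - [-0.0008, 0.016, -0.12]
    - [-0.0007, 0.024, -0.12]
    - [-0.0006, 0.032, -0.12]
    - [-0.0005, 0.04, -0.12]
    - [-0.0003, 0.048, -0.12]
    - [-0.0002, 0.056, -0.12]
    - [-0.0001, 0.064, -0.12]
    - [0, 0.072, -0.12]
    - [0.0001, 0.08, -0.12]
    - [0.0002, 0.088, -0.12]
    - [0.0003, 0.094, -0.12]
    - [0.0004, 0.101, -0.12]
    - [0.0004, 0.101, -0.12]
  roll: [0, 0, 0, 0, 0, 0, 0, 0, 0, 0, 0, 0, 0, 0, 0, 0, 0, 0, 0]

```text
time: 8.07
tcp_pos: [458.3, 134.5, 27.5]
tool_rot: [-0.0, 0.712, 0.702, 0.0]
contact_force: [-0.3, -0.2, -0.1]
finger_gap: 0.125
gripper_force: 0.0
```

Converted, 13 cm / 100 = 0.13, -6.5 cm / 100 = -0.065.

Request:
step_arm:
  gripper: [0.6, 0.6, 0.6, 0.6, 0.6, 0.6, 0.6]
  delta_pos:
    - [0, 0, 0.06]
    - [0.03, -0.02, 0.12]
    - [0.07, -0.04, 0.13]
    - [0.09, -0.065, 0.13]
    - [0.09, -0.065, 0.13]
    - [0.09, -0.065, 0.13]
    - [0.09, -0.065, 0.13]
  roll: [0, 0, 0, 0, 0, 0, 0]

```text
time: 8.95
tcp_pos: [547.2, 70.0, 157.2]
tool_rot: [-0.001, 0.712, 0.702, -0.0]
contact_force: [0.3, 0.3, 0.9]
finger_gap: 0.062
gripper_force: 0.0
```

Run:
```python
from h import *
import pickle
s=get_state(); print(s["time"],s["tcp_pos"])
c=get_calibration("wrist"); im=snapshot("wrist"); cv2.imwrite("pics/w3.png",im); pickle.dump(c,open("w3.pkl","wb"))
```

```text
8.95 [547.19958134  69.9623026  157.23698178]
```

View pics/w3.png

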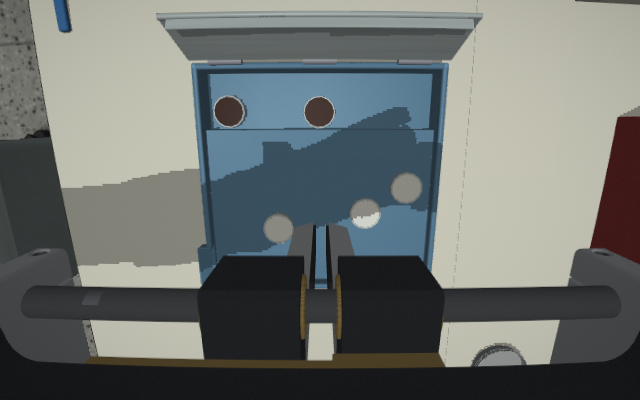

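Both dark pellets lie in the trough, at (230,111) and (319,111). The three pale ones are still on the deck at (278,228), (365,214) and (406,188), and the cover stands open at the top. Next I go behind the cover.

Converted, 17.7 cm / 100 = 0.177, 12 cm / 100 = 0.12.

Request:
step_arm:
  gripper: [0.6, 0.6, 0.6, 0.6, 0.6, 0.6, 0.6, 0.6]
  delta_pos:
    - [0.001, 0.06, 0]
    - [0.001, 0.12, 0]
    - [0.001, 0.177, 0]
    - [0.001, 0.177, 0]
    - [0.001, 0.177, -0.03]
    - [0.001, 0.177, -0.06]
    - [0.001, 0.177, -0.081]
    - [0.001, 0.177, -0.081]
  roll: [0, 0, 0, 0, 0, 0, 0, 0]

```text
time: 10.0
tcp_pos: [547.7, 244.5, 75.0]
tool_rot: [-0.0, 0.713, 0.702, -0.002]
contact_force: [0.5, -0.6, 0.5]
finger_gap: 0.061
gripper_force: 0.0
```

Converted, -9.2 cm / 100 = -0.092, -9.05 cm / 100 = -0.0905.

Request:
step_arm:
  gripper: [0.6, 0.6, 0.6, 0.6, 0.6, 0.6, 0.6, 0.6, 0.6, 0.6, 0.6, 0.6, 0.6, 0.6, 0.6, 0.6, 0.6, 0.6, 0.6, 0.6]
  delta_pos:
    - [0, -0.012, 0]
    - [0, -0.024, 0]
    - [0, -0.035, 0]
    - [0, -0.046, 0]
    - [0, -0.052, 0.001]
    - [0, -0.057, 0.002]
    - [0, -0.063, 0.0015]
    - [0, -0.0685, 0]
    - [0, -0.074, -0.003]
    - [0, -0.078, -0.007]
    - [0, -0.082, -0.0115]
    - [0, -0.0855, -0.016]
    - [0, -0.088, -0.0215]
    - [0, -0.0905, -0.027]
    - [0, -0.0915, -0.031]
    - [0, -0.092, -0.0345]
    - [0, -0.092, -0.037]
    - [0, -0.092, -0.039]
    - [0, -0.092, -0.0395]
    - [0, -0.092, -0.0395]
  roll: [0, 0, 0, 0, 0, 0, 0, 0, 0, 0, 0, 0, 0, 0, 0, 0, 0, 0, 0, 0]

```text
time: 12.5
tcp_pos: [549.3, 153.7, 38.2]
tool_rot: [0.0, 0.713, 0.702, 0.0]
contact_force: [-1.8, -1.0, 10.6]
finger_gap: 0.064
gripper_force: 5.2
```

Converted, -40 cm / 100 = -0.4, -35 cm / 100 = -0.35.

Request:
step_arm:
  gripper: [0.6, 0.6, 0.6, 0.6, 0.6, 0.6, 0.6, 0.6, 0.6, 0.6, 0.6, 0.6, 0.6, 0.6, 0.6]
  delta_pos:
    - [0, 0, 0.02]
    - [0, 0, 0.06]
    - [0, 0, 0.12]
    - [0, 0, 0.18]
    - [-0.04, -0.05, 0.2]
    - [-0.08, -0.1, 0.2]
    - [-0.12, -0.15, 0.2]
    - [-0.14, -0.2, 0.2]
    - [-0.16, -0.25, 0.2]
    - [-0.16, -0.3, 0.2]
    - [-0.16, -0.35, 0.2]
    - [-0.16, -0.4, 0.2]
    - [-0.16, -0.4, 0.2]
    - [-0.16, -0.4, 0.2]
    - [-0.16, -0.4, 0.2]
  roll: [0, 0, 0, 0, 0, 0, 0, 0, 0, 0, 0, 0, 0, 0, 0]

```text
time: 14.38
tcp_pos: [389.5, -244.6, 237.0]
tool_rot: [-0.0, 0.712, 0.702, 0.0]
contact_force: [0.5, -0.5, -0.3]
finger_gap: 0.063
gripper_force: 0.0
```

Run:
```python
from h import *
t=snapshot("top");s=snapshot("scene"); print(get_state()["time"])
a=cv2.resize(t[120:280,180:480],None,fx=2.6,fy=2.6,interpolation=2); b=cv2.resize(s[135:300,190:450],None,fx=2.9,fy=1.0*2.9,interpolation=2)[:, :780]
b=cv2.resize(b,(480,184*0+300)); a=cv2.resize(a,(560,299)); 
o=np.zeros((600,560,3),np.uint8);o[:299]=a;o[300:600,:480]=b; cv2.imwrite("pics/end.png",o)
```

```text
14.475
```

View pics/end.png

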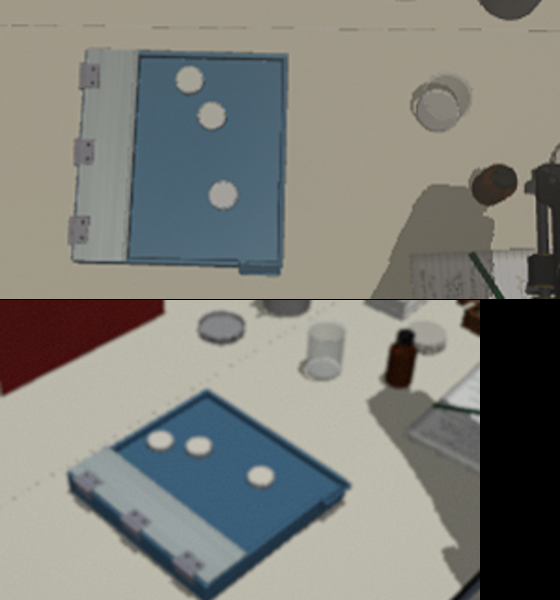

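The cover lies flat over the trough (strip at x≈80–135 in the upper half). The three pale pellets are on the deck at (189,80), (211,115) and (223,195), the beaker and bottle are where they were, and the arm is clear.

```bash
python3 -c "
from station import *
print(sign_off())"
```

```text
the job is handed in; nothing more can be done
None
```

The job is done and handed in at about 14.5 s: both dark pellets are in the trough under the shut cover, the three pale ones are still on the deck, and the beaker and bottle were not touched.

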